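Seal the push-button storage boxes in order

TASK

Seal the three storage boxes by lightly pressing the round steel button in each lid down with a fingertip until it is nearly flush: first the low rectangular box, then the round box, and last the tall square box. Do not lift, tip or push any box out of its place, and do not disturb the spice jar and the salt shaker.

Things in the scene. Friction and masses are not known exactly. Their poses are not given: they have to be found in the camera images.
- low_box: the low rectangular storage box: 75 (its x) x 100 (its y) mm, lid top 70 mm above its underside; off-white with a white lid, loose, 0.3 to 0.65 kg; origin at the centre of its underside, z up
- low_box_top (a point): centre of the top face of the steel push button in the middle of the lid of low_box (button 30 mm in diameter); it moves with the button
- low_box_button (a joint): how far the button of low_box is pressed, m: 0 = fully up, standing 18 mm above the lid (open); above 0.010 = nearly flush (sealed); 0.016 = at its hard stop, 2 mm above the lid. It starts between 0 and 0.002, moves straight down against about 2.5 N of friction, has no spring and stays where it is left
- round_box: the round storage box: 90 mm diameter, lid top 100 mm above its underside; off-white with a white lid, loose, 0.3 to 0.65 kg; origin at the centre of its underside, z up
- round_box_top (a point): centre of the top face of the steel push button in the middle of the lid of round_box (button 30 mm in diameter); it moves with the button
- round_box_button (a joint): how far the button of round_box is pressed, m: 0 = fully up, standing 18 mm above the lid (open); above 0.010 = nearly flush (sealed); 0.016 = at its hard stop, 2 mm above the lid. It starts between 0 and 0.002, moves straight down against about 2.5 N of friction, has no spring and stays where it is left
- tall_box: the tall, slim, square storage box: 70 x 70 mm, lid top 130 mm above its underside; off-white with a white lid, loose, 0.3 to 0.65 kg; origin at the centre of its underside, z up
- tall_box_top (a point): centre of the top face of the steel push button in the middle of the lid of tall_box (button 30 mm in diameter); it moves with the button
- tall_box_button (a joint): how far the button of tall_box is pressed, m: 0 = fully up, standing 18 mm above the lid (open); above 0.010 = nearly flush (sealed); 0.016 = at its hard stop, 2 mm above the lid. It starts between 0 and 0.002, moves straight down against about 2.5 N of friction, has no spring and stays where it is left
- spice_jar: bystander: glass spice jar with a dark cap, 41 mm diameter, 105 mm high, standing loose just behind the boxes; origin at the centre of its underside
- salt: bystander: salt shaker, 44 mm diameter, 90 mm high, standing loose just behind the boxes; origin at the centre of its underside

How it is judged (in metres and radians):
On the way, in this order (a step that is already met when the one before it is completed fails the run):
1. the button of the low rectangular box is pressed down while the later ones are still up (value of joint low_box_button above 0.01 m), for 0.2 s.
2. the button of the round box is pressed down while the later ones are still up (value of joint round_box_button above 0.01 m), for 0.2 s.
3. the button of the tall square box is pressed down (value of joint tall_box_button above 0.01 m), for 0.2 s.
At the end, for the whole second after the job is handed in: The buttons of the low, the round and the tall box are down (more than 10 of their 16 mm); all three boxes stand upright and at rest on the worktop within 30 mm of where they were, the spice jar and salt shaker upright within 25 mm (value of joint each of low_box_button, round_box_button, tall_box_button above 0.01 m and distance of each of low_box, round_box, tall_box from where it was at the start of the episode below 0.03 m and height (world z) of each of low_box, round_box, tall_box below 0.005 m and angle between each of low_box, round_box, tall_box's own z axis and vertical below 0.05 rad and linear speed of each of low_box, round_box, tall_box below 0.02 m/s and distance of each of spice_jar, salt from where it was at the start of the episode below 0.025 m and angle between each of spice_jar, salt's own z axis and vertical below 0.15 rad); the robot touches nothing.
It fails at once if a box is lifted off the worktop or tipped (height (world z) of any of low_box, round_box, tall_box above 0.012 m or angle between any of low_box, round_box, tall_box's own z axis and vertical above 0.2 rad).
It fails at once if a box is shoved more than 30 mm (distance of any of low_box, round_box, tall_box from where it was at the start of the episode above 0.03 m).
It fails at once if a box is pressed harder than 35 N (contact force between the fingers and low_box above 35 N or contact force between the fingers and round_box above 35 N or contact force between the fingers and tall_box above 35 N).
It fails at once if the spice jar or the salt shaker is moved more than 25 mm or tipped (distance of any of spice_jar, salt from where it was at the start of the episode above 0.025 m or angle between any of spice_jar, salt's own z axis and vertical above 0.3 rad).
It also fails if it takes over 45 s, if anything falls off the work surface, if the arm or the gripper's body presses on something with over 40 N, if the wrist force passes 120 N, or if a joint passes its speed limit or range.

ROBOT

A 6-joint arm with a two-finger parallel gripper is mounted at the origin on a cart in front of the work surface, level with it; the furniture and walls round the work are solid. World frame = base frame: x ahead of the robot, y to its left, z up, the work surface at z = 0. Lengths are in mm, angles in rad, forces in N, time in s.
With the tool pointing down it reaches from about 350 to 925 mm from the base axis. Payload 6.4 kg.
Tool frame: the origin (TCP) lies midway between the tips of the shut fingers; the grasp point (between the pads) lies 19 mm behind it; z points along the fingers, y is the line along which they close (so a half turn about z gives the same grasp; the last joint's range is limited). The gripper opens to 94 mm and grips with 3 to 60 N. Pads are 16 mm wide; open, the fingers measure 119 mm over their backs; the gripper's body (75 mm by 177 mm) begins 78 mm behind the grasp point.
Start: joints at [1.019, 0.245, 1.558, -0, 1.339, -0.174], TCP at [239.768, 604.173, 205.455] pointing down, gripper open.
Joint ranges: [-3.13, 3.13], [-1.02, 2.26], [0.13, 2.54], [-0.95, 4.09], [0.21, 2.88], [-2.74, 2.74]. Speed limits (rad/s): [2.57, 2.57, 3.14, 3.14, 3.14, 3.14].

INTERFACE

Orientations are given as a unit quaternion [x, y, z, w].
In Python, from bench import telemetry, vision, ctrl, spotter gives the robot as it stands. The module is installed in compiled form; this text tells all that it offers.
- The arm moves only by the shell command python3 -m jog 'ROWS'. ROWS is text: rows parted by semicolons, each of 5 numbers parted by spaces: the shift along the tool's x, y, z in mm, then the turn about the tool's z in degrees, then the finger opening in mm, from 0 to 94. A call has 1 to 12 rows; each row shifts and turns the commanded pose from where the row before left it, along the tool's axes as they then stand; what a row does not reach is not made up. A row lasts 1/8 s, in which the tool goes at most 62.5 mm and 10.7 degrees, less where a joint would pass 70% of its speed; a pose out of reach is approached as far as the arm can. A call with a gripper value outside its range is refused whole. The fingers move at their own pace and stop on an object; the grip force is fixed at half the most. Time passes only in rows, so rows that do not move let the fingers close. It gives the time, the measured TCP pose, the force, the opening and the grip force at its end, in the units of the state.
- telemetry.sense(): the state, without advancing time (a new reading comes with each control period).
- vision.capture(name): name is "side" or "top" or "wrist"; returns a dict with "pixels" (400x640x3 uint8, blue, green, red), "fx", "fy", "cx", "cy" (pixels), "extrinsics" (4x4, takes a point from world to camera coordinates). Camera axes: x right, y down, z forward; pixel columns grow to the right and rows downward; lengths in mm; the calibration is good to about 2 mm. A picture is of the moment at which its call begins. There is no depth.
- ctrl.sign_off(): hands the job in; it is judged then, once.
Trained networks look in a picture, given as the dict that the camera call returned (one of the last four; its "shot" number tells which), for a name from the list of things; names that differ only in an ending like _2 or _b are one class to them, and where a whole thing is asked for, a point or a joint stands for the part that bears it (a point fixed in the world has none). Each returns a list of dicts, best first, with "conf" (0 to 1); they miss things now and then, are a little off and sometimes report something else, mostly with a low value. They report only what shows in the picture. A call takes as long as a camera call.
- spotter.search_frame(picture, label): "rect" ([left, top, right, bottom] in pixels, round what is visible of it).
- spotter.cut_out(picture, label): "mask" (400x640 bool, what is visible of it) and "rect" ([left, top, right, bottom] in pixels, round what is visible of it).
The state is a dict: "t": time; "joints": joint angles; "joint_vel": joint speeds; "tau": joint torques, N m; "tool_pos": TCP position; "eef_rot": TCP orientation; "force": force on the tool from outside, world axes, zero at the start; "ft_torque": the same for the moment, N m; "opening": finger opening in mm; "gripper_force": force on a finger pad.
Only numpy, scipy, OpenCV 4.12 (cv2) and the standard library are available. Lean on these libraries where they do the work, as an engineer would, in place of code of your own. Each camera call takes 0.05 s, during which the arm holds its last target. There are 200 camera calls.

## Working session

There is one attempt and no reset: what is moved stays moved. The work goes in short steps, Python scripts to look and compute and a shell command to move; the robot and the scene stay as the last step left them, time stands still between calls to the robot, and variables do not carry over. Pictures are saved under pics/ and viewed, at most 10 in all, crops included, and the job is handed in when it is done.

```bash
mkdir -p pics
cat > h.py <<'E'
import numpy as np, cv2
from bench import telemetry, vision, ctrl, spotter
L=["low_box","round_box","tall_box","low_box_top","round_box_top","tall_box_top","spice_jar","salt"]
def P(c):
    K=np.array([[c["fx"],0,c["cx"]],[0,c["fy"],c["cy"]],[0,0,1]]); return K@np.array(c["extrinsics"])[:3]
def tri(Ps,uv):
    A=[]
    for p,(u,v) in zip(Ps,uv): A+=[u*p[2]-p[0],v*p[2]-p[1]]
    x=np.linalg.svd(np.array([a/np.linalg.norm(a[:3]) for a in A]))[2][-1]; return x[:3]/x[3]
def onz(c,uv,z):
    p=P(c);H=np.c_[p[:,0],p[:,1],p[:,2]*z+p[:,3]]; x=np.linalg.solve(H,[uv[0],uv[1],1]); return x[:2]/x[2]
E
python3 - <<'E'
from h import *
s=telemetry.sense(); print(s["tool_pos"],s["eef_rot"],s["t"])
for n in ["top","side"]:
    c=vision.capture(n); cv2.imwrite(f"pics/{n}0.png",c["pixels"]); print(n,np.round(P(c),3).tolist())
    for l in L:
        for d in spotter.search_frame(c,l)[:2]: print(n,l,np.round(d["rect"]),round(d["conf"],2))
E
```

```text
[239.45490828 603.65590652 204.39913241] [ 1.87782236e-01  9.82210256e-01 -8.57638776e-04 -3.30132650e-04] 0.0
top [[47.643, -501.84, -318.183, 224273.729], [-459.373, 7.711, -284.532, 435292.758], [0.172, -0.001, -0.985, 939.428]]
top low_box [197. 198. 260. 246.] 0.84
top low_box [283. 192. 332. 246.] 0.6
top round_box [283. 192. 331. 243.] 0.72
top tall_box [199. 200. 260. 247.] 0.19
top low_box_top [218. 210. 232. 227.] 0.62
top low_box_top [272. 147. 295. 181.] 0.47
top round_box_top [300. 209. 318. 226.] 0.65
top tall_box_top [393. 261. 409. 278.] 0.79
top spice_jar [271. 148. 296. 181.] 0.71
top salt [349. 160. 373. 188.] 0.76
side [[-375.972, -311.198, -156.202, 424379.96], [4.661, 14.54, -444.635, 218546.962], [0.069, -0.88, -0.47, 745.023]]
side low_box [308. 247. 354. 306.] 0.62
side round_box [311. 194. 354. 249.] 0.9
side tall_box [362. 155. 392. 218.] 0.94
side low_box_top [321. 250. 336. 268.] 0.67
side round_box_top [306. 244. 355. 310.] 0.51
side round_box_top [326. 197. 339. 207.] 0.44
side tall_box_top [368. 154. 381. 164.] 0.67
side tall_box_top [361. 154. 392. 215.] 0.31
side spice_jar [267. 209. 291. 260.] 0.82
side salt [291. 184. 306. 219.] 0.59
```

View pics/top0.png

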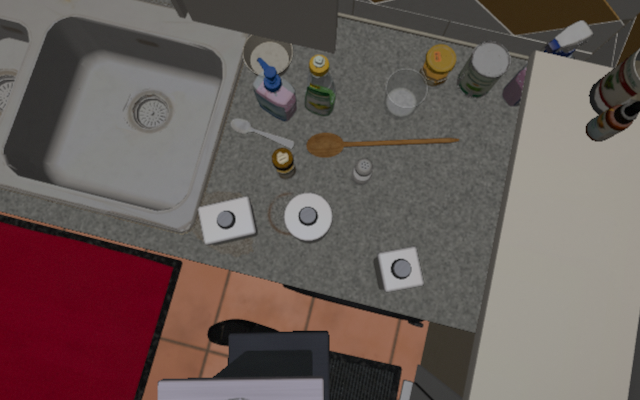

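View pics/side0.png

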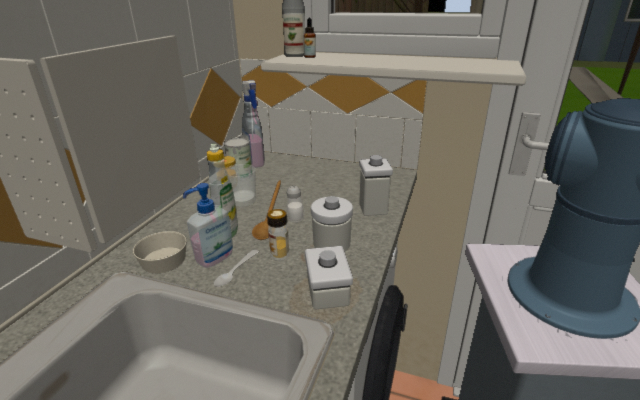

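The top view shows the buttons at about low (226,219), round (308,216) and tall (401,269). In the side view they are at (328,259), (332,203) and (376,160). A shelf overhangs at the right (u>500 in top).

Run:
```python
from h import *
c=[vision.capture("top"),vision.capture("side")]; Ps=[P(x) for x in c]
for l,a,b in [("low",(226,219),(328,259)),("round",(308,216),(332,203)),("tall",(401,269),(376,160)),("spicecap",(283,156),(278,216)),("shelfedge",(530,53),(266,64)),("shelfcorner",(472,398),(518,68))]:
    x=tri(Ps,[a,b]); print(l,x.round(1),[ (p@np.r_[x,1])[:2]/(p@np.r_[x,1])[2]-q for p,q in zip(Ps,(a,b))])
for l,z,a in (("low",88,(226,219)),("round",118,(308,216)),("tall",148,(401,269))): print(l,onz(c[0],a,z))
s=telemetry.sense()
from scipy.spatial.transform import Rotation as R
print(R.from_quat(s["eef_rot"]).as_matrix().round(3))
```

```text
low [451.1  17.6  74.2] [array([-0.00986595,  0.39001853]), array([-0.39963517, -0.06539761])]
round [ 450.5 -137.7  104.6] [array([-0.00073519,  0.04676563]), array([-0.03959363, -0.00652428])]
tall [ 351.2 -298.   137.6] [array([ 0.00975783, -0.12673028]), array([0.08985757, 0.0098199 ])]
spicecap [562.6 -92.   97.3] [array([0.10985718, 1.83792437]), array([-1.66101385, -0.39769012])]
shelfedge [ 643.5 -466.7  334.5] [array([0.61201295, 3.71006276]), array([-1.85448173, -0.66299326])]
shelfcorner [ 126.7 -324.6  365.2] [array([-11.72605743,  51.76636782]), array([-33.1131298 ,  -8.02495904])]
low [449.83810957  14.88228303]
round [ 448.68419544 -138.08051982]
tall [ 350.6445541  -296.32192621]
[[-0.929  0.369 -0.   ]
 [ 0.369  0.929  0.   ]
 [ 0.     0.    -1.   ]]
```

```bash
python3 -m jog '0 0 0 9.76 0; 0 0 0 9.76 0; 0 0 0 9.76 0; 0 0 0 9.76 0; 0 0 0 9.76 0; 0 0 0 9.76 0; 0 0 0 9.76 0; -50 20 0 0 0; -50 20 0 0 0; -50 20 0 0 0; -50 20 0 0 0; -50 20 0 0 0'
```

```text
t: 2.5
tool_pos: [340.4, 352.7, 205.7]
eef_rot: [0.707, 0.707, 0.0, 0.0]
force: [0.2, -0.2, 0.5]
opening: 0.4
gripper_force: 0.0
```

```bash
python3 -m jog '-48 16 0 0 0; -48 16 0 0 0; -48 16 0 0 0; -48 16 0 0 0; -48 16 0 0 0; -48 15 0 0 0; -48 15 0 0 0; 0 0 0 0 0; 0 0 0 0 0'
cat > look.py <<'E'
from h import *
import sys
s=telemetry.sense(); print(s["tool_pos"].round(1) if hasattr(s["tool_pos"],'round') else s["tool_pos"],s["t"],s["force"])
for n in ["wrist","top","side"]:
    c=vision.capture(n); cv2.imwrite(f"pics/{n}_{sys.argv[1]}.png",c["pixels"])
    tp=P(c)@np.r_[s["tool_pos"],1]; print(n,"tcp px",(tp[:2]/tp[2]).round(1))
    for l,z in (("low_box_top",88),("round_box_top",118),("tall_box_top",148)):
        for d in spotter.cut_out(c,l)[:2]:
            m=d["mask"]; r=d["rect"]; ctr=((r[0]+r[2])/2,(r[1]+r[3])/2)
            print(n,l,np.round(r),round(d["conf"],2),"xy",onz(c,ctr,z).round(1))
E
python3 look.py 1
```

```text
t: 3.62
tool_pos: [449.9, 18.7, 205.4]
eef_rot: [0.707, 0.707, 0.0, -0.0]
force: [0.7, -0.2, -0.3]
opening: 0.2
gripper_force: 0.0
[449.9  18.7 205.4] 3.625 [ 0.73114593 -0.23310484 -0.31040719]
wrist tcp px [320.8 238. ]
wrist low_box_top [312. 182. 334. 208.] 0.63 xy [452.6  20.6]
wrist round_box_top [320. 332. 324. 340.] 0.58 xy [ 451.3 -139.2]
wrist tall_box_top [282. 142. 358. 231.] 0.68 xy [449.   43.3]
top tcp px [209.8 209.1]
top low_box_top [217. 208. 232. 227.] 0.66 xy [452.6  17.4]
top round_box_top [282. 192. 332. 247.] 0.54 xy [ 443.  -135.5]
top round_box_top [303. 208. 316. 227.] 0.52 xy [ 446.  -140.6]
top tall_box_top [393. 260. 410. 278.] 0.52 xy [ 350.5 -297.2]
side tcp px [327.8 195.5]
side low_box_top [322. 251. 338. 266.] 0.74 xy [446.2  34.8]
side round_box_top [328. 200. 339. 207.] 0.59 xy [ 446.2 -112.4]
side tall_box_top [370. 151. 381. 164.] 0.49 xy [ 353.1 -290.1]
```

View pics/wrist_1.png

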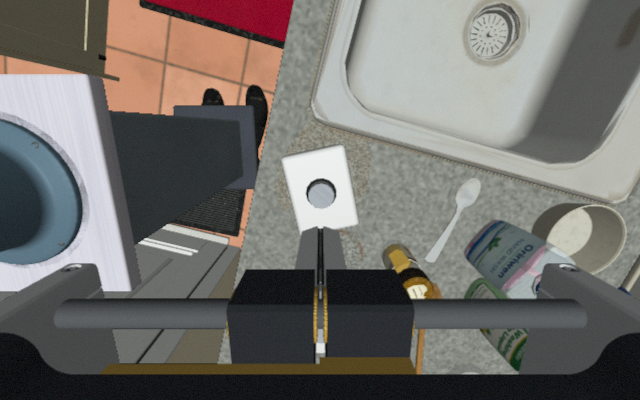

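The wrist view shows the low box with its button at about (321,192), and the closed fingertips just below it in the image.

Run:
```python
from h import *
c={n:vision.capture(n) for n in("wrist","top","side")}
pt={"wrist":(321,193),"top":(225.5,218),"side":(328.5,257.5)}
for ns in (("wrist","top"),("wrist","side"),("wrist","top","side")):
    print(ns,tri([P(c[n]) for n in ns],[pt[n] for n in ns]).round(1))
```

```text
('wrist', 'top') [452.1  18.8  75.1]
('wrist', 'side') [449.9  20.3  79.5]
('wrist', 'top', 'side') [451.   18.7  78. ]
```

```bash
python3 -m jog '0 1 40 0 0; 0 0 40 0 0; 0 0 20 0 0; 0 0 6 0 0; 0 0 3 0 0; 0 0 0 0 0; 0 0 0 0 0' ; for i in 1; do python3 -m jog '0 0 3 0 0; 0 0 3 0 0; 0 0 3 0 0;0 0 0 0 0'; done; python3 -m jog '0 0 3 0 0;0 0 0 0 0'
```

```text
t: 5.25
tool_pos: [451.8, 18.2, 97.4]
eef_rot: [0.707, 0.707, 0.0, 0.001]
force: [0.4, -0.6, 0.0]
opening: 0.8
gripper_force: 0.0
t: 5.75
tool_pos: [450.8, 18.4, 87.1]
eef_rot: [0.707, 0.707, -0.0, -0.0]
force: [-0.4, -0.7, 0.7]
opening: 0.4
gripper_force: 0.0
t: 6.0
tool_pos: [451.2, 18.3, 84.4]
eef_rot: [0.707, 0.707, 0.0, 0.0]
force: [0.9, -0.3, 0.2]
opening: 0.3
gripper_force: 0.1
```

```bash
python3 -m jog '0 0 2 0 0'; python3 -m jog '0 0 2 0 0';  python3 -m jog '0 0 2 0 0'; python3 -m jog '0 0 0 0 0; 0 0 0 0 0'
```

```text
t: 6.12
tool_pos: [451.2, 18.3, 82.7]
eef_rot: [0.707, 0.707, 0.0, 0.0]
force: [-1.1, 1.4, 2.2]
opening: 0.6
gripper_force: 1.3
t: 6.25
tool_pos: [451.2, 18.3, 80.5]
eef_rot: [0.707, 0.707, 0.0, 0.0]
force: [-1.1, 0.5, 2.2]
opening: 0.5
gripper_force: 1.3
t: 6.38
tool_pos: [451.2, 18.3, 78.4]
eef_rot: [0.707, 0.707, 0.0, 0.0]
force: [-1.0, 0.4, 2.9]
opening: 0.4
gripper_force: 1.3
t: 6.62
tool_pos: [451.0, 18.3, 78.2]
eef_rot: [0.707, 0.707, -0.0, -0.0]
force: [0.2, -0.1, 0.1]
opening: 0.8
gripper_force: 0.0
```

```bash
python3 -m jog '0 0 2 0 0'; python3 -m jog '0 0 2 0 0';  python3 -m jog '0 0 0 0 0; 0 0 0 0 0'
```

```text
t: 6.75
tool_pos: [451.0, 18.3, 76.5]
eef_rot: [0.707, 0.707, -0.0, -0.0]
force: [-0.7, 0.3, 2.5]
opening: 0.3
gripper_force: 1.3
t: 6.88
tool_pos: [451.0, 18.3, 74.4]
eef_rot: [0.707, 0.707, -0.0, -0.0]
force: [-1.0, -0.2, 2.7]
opening: 1.0
gripper_force: 1.3
t: 7.12
tool_pos: [451.1, 18.3, 74.3]
eef_rot: [0.707, 0.707, 0.0, -0.0]
force: [0.4, -0.5, 0.4]
opening: 0.3
gripper_force: 0.0
```

```bash
python3 -m jog '0 0 -30 0 0; 0 0 -50 0 0; 0 0 -50 0 0; -40 0 0 0 0; -40 0 0 0 0; -40 0 0 0 0; -36 0 0 0 0; 0 0 0 0 0; 0 0 0 0 0'; python3 look.py 2
```

```text
t: 8.25
tool_pos: [451.1, -137.1, 204.2]
eef_rot: [0.707, 0.707, 0.0, -0.0]
force: [-1.0, 0.2, -1.0]
opening: 0.5
gripper_force: 0.0
[ 451.1 -137.1  204.2] 8.25 [-1.00419435  0.15927515 -0.95481222]
wrist tcp px [320.7 238. ]
wrist low_box_top [307.  28. 336.  57.] 0.92 xy [451.8  15.6]
wrist round_box_top [307. 186. 338. 219.] 0.9 xy [ 453.1 -135.1]
wrist tall_box_top [212. 336. 232. 360.] 0.55 xy [ 349.4 -282.8]
top tcp px [305.8 207. ]
top tall_box_top [392. 262. 413. 278.] 0.48 xy [ 348.9 -298.8]
side tcp px [331.7 159.7]
side round_box_top [327. 196. 340. 207.] 0.66 xy [ 446.6 -120.5]
```

View pics/wrist_2.png

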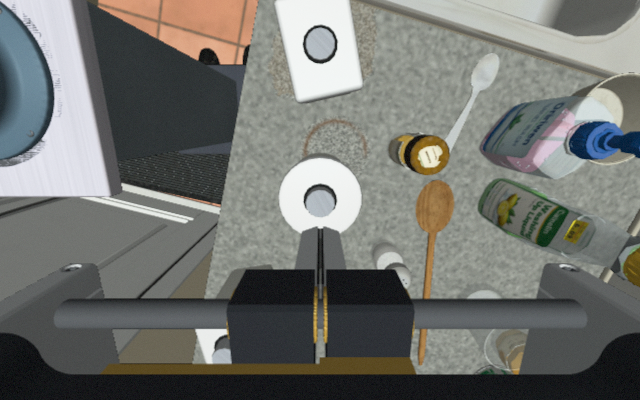

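View pics/side_2.png

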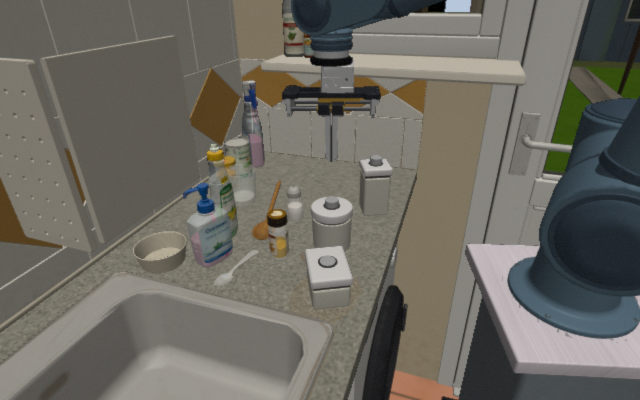

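The side view shows the low box's button nearly flush at (328,262). In the wrist view the round button is at (321,202), and the fingers are over it.

```bash
python3 -m jog '0 0 40 0 0; 0 0 30 0 0; 0 0 10 0 0; 0 0 3 0 0; 0 0 0 0 0; 0 0 3 0 0; 0 0 2 0 0; 0 0 2 0 0;0 0 2 0 0;0 0 2 0 0'; python3 -m jog '0 0 2 0 0';python3 -m jog '0 0 2 0 0'; python3 -m jog '0 0 0 0 0;0 0 0 0 0'
```

```text
t: 10.1
tool_pos: [451.5, -137.9, 110.6]
eef_rot: [0.707, 0.707, 0.0, 0.0]
force: [0.3, 0.5, 2.0]
opening: 0.7
gripper_force: 1.3
t: 10.22
tool_pos: [451.5, -137.9, 108.5]
eef_rot: [0.707, 0.707, 0.0, 0.0]
force: [-0.6, -0.3, 2.2]
opening: 0.3
gripper_force: 1.3
t: 10.35
tool_pos: [451.4, -137.8, 106.5]
eef_rot: [0.707, 0.707, 0.0, 0.0]
force: [0.3, -0.9, 2.4]
opening: 0.6
gripper_force: 1.3
t: 10.6
tool_pos: [451.1, -137.6, 106.2]
eef_rot: [0.707, 0.707, -0.0, -0.0]
force: [0.5, -0.7, 1.0]
opening: 0.3
gripper_force: 0.5
```

```bash
python3 -m jog '0 0 2 0 0';python3 -m jog '0 0 0 0 0; 0 0 -30 0 0; 0 0 -50 0 0; 0 0 -20 0 0; -40 -25 0 0 0; -40 -25 0 0 0; -40 -25 0 0 0; -39 -25 0 0 0; 0 0 0 0 0; 0 0 0 0 0'; python3 look.py 3
```

```text
t: 10.72
tool_pos: [451.1, -137.6, 104.5]
eef_rot: [0.707, 0.707, -0.0, -0.0]
force: [-0.5, -0.5, 2.4]
opening: 0.3
gripper_force: 1.3
t: 11.98
tool_pos: [351.3, -296.1, 204.0]
eef_rot: [0.707, 0.707, 0.0, -0.001]
force: [-0.1, -0.1, 0.5]
opening: 0.2
gripper_force: 0.0
[ 351.3 -296.1  204. ] 11.975 [-0.07841294 -0.05551879  0.47171683]
wrist tcp px [320.8 238. ]
wrist round_box_top [370.   0. 478.  93.] 0.75 xy [ 440.7 -154.3]
wrist round_box_top [414.  12. 447.  50.] 0.57 xy [ 444.7 -142.3]
wrist tall_box_top [303. 195. 337. 225.] 0.65 xy [ 350.9 -292.6]
top tcp px [406.3 267.2]
top low_box_top [217. 210. 235. 227.] 0.72 xy [450.5  14.9]
top round_box_top [304. 211. 318. 228.] 0.78 xy [ 442.3 -143.6]
side tcp px [377.6 134. ]
side low_box_top [322. 254. 335. 268.] 0.52 xy [448.3  42. ]
side round_box_top [325. 204. 338. 209.] 0.42 xy [450.2 -98. ]
side tall_box_top [368. 152. 381. 164.] 0.47 xy [ 355.6 -284.1]
```

View pics/wrist_3.png

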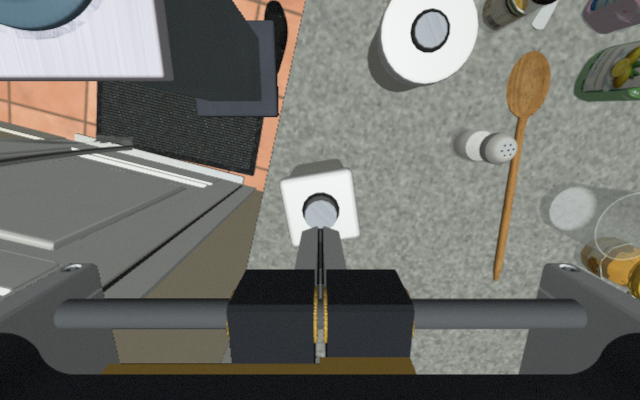

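View pics/side_3.png

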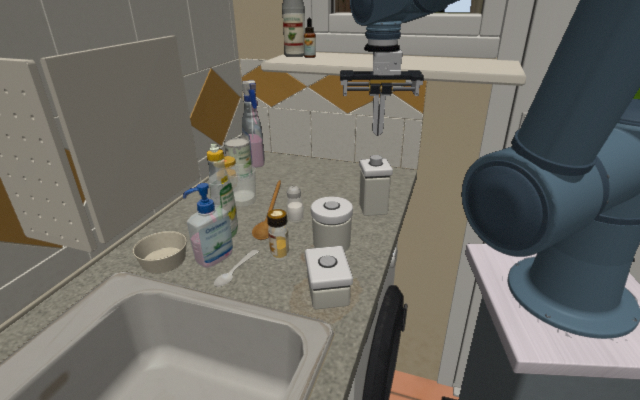

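The round button is now nearly flush at (332,206) in the side view. The wrist view has the tall button at (320,210), with the tool over it.

```bash
python3 -m jog '2 0 30 0 0; 0 0 18 0 0; 0 0 3 0 0; 0 0 0 0 0; 0 0 2 0 0; 0 0 2 0 0; 0 0 2 0 0;0 0 2 0 0;0 0 2 0 0'; python3 -m jog '0 0 2 0 0';python3 -m jog '0 0 2 0 0'; python3 -m jog '0 0 0 0 0;0 0 0 0 0'
```

```text
t: 13.7
tool_pos: [351.4, -294.9, 143.7]
eef_rot: [0.707, 0.707, -0.0, 0.0]
force: [-0.9, 1.2, 2.4]
opening: 0.2
gripper_force: 1.3
t: 13.82
tool_pos: [351.4, -294.9, 141.6]
eef_rot: [0.707, 0.707, -0.0, 0.0]
force: [0.3, 0.4, 2.1]
opening: 0.5
gripper_force: 1.3
t: 13.95
tool_pos: [351.4, -294.9, 139.5]
eef_rot: [0.707, 0.707, -0.0, 0.0]
force: [0.2, -0.2, 2.3]
opening: 0.5
gripper_force: 1.3
t: 14.2
tool_pos: [351.2, -294.7, 139.2]
eef_rot: [0.707, 0.707, -0.0, -0.0]
force: [0.9, -0.4, 0.5]
opening: 0.7
gripper_force: 0.2
```

```bash
python3 -m jog '0 0 2 0 0;0 0 1 0 0'; python3 -m jog '0 0 2 0 0'; python3 -m jog '0 0 0 0 0;0 0 0 0 0;0 0 -30 0 0; 0 0 -40 0 0; 50 20 0 0 0; 50 20 0 0 0; 0 0 0 0 0; 0 0 0 0 0'; python3 look.py 4
```

```text
t: 14.45
tool_pos: [351.2, -294.7, 136.4]
eef_rot: [0.707, 0.707, -0.0, -0.0]
force: [0.1, 1.3, 2.4]
opening: 0.3
gripper_force: 1.2
t: 14.58
tool_pos: [351.3, -294.7, 134.4]
eef_rot: [0.707, 0.707, -0.0, -0.0]
force: [-0.4, 0.2, 3.2]
opening: 0.3
gripper_force: 1.3
t: 15.58
tool_pos: [391.1, -195.0, 204.3]
eef_rot: [0.707, 0.707, -0.0, -0.0]
force: [1.3, -0.5, 0.2]
opening: 0.3
gripper_force: 0.0
[ 391.1 -195.   204.3] 15.575 [ 1.31769918 -0.53799394  0.16230075]
wrist tcp px [320.7 238. ]
wrist round_box_top [367. 130. 396. 158.] 0.86 xy [ 448.4 -135.8]
top tcp px [342.2 243.2]
top low_box_top [219. 213. 232. 226.] 0.64 xy [449.1  16.5]
top tall_box_top [395. 264. 407. 276.] 0.59 xy [ 348.3 -296. ]
side tcp px [361.2 149.5]
side low_box_top [320. 256. 338. 267.] 0.46 xy [446.8  43.5]
side low_box_top [369. 159. 379. 163.] 0.38 xy [ 348.9 -411.8]
side round_box_top [325. 201. 340. 206.] 0.44 xy [ 448.1 -110.2]
side tall_box_top [325. 202. 338. 208.] 0.72 xy [446.8 -52.8]
side tall_box_top [370. 162. 378. 165.] 0.41 xy [ 358.8 -252.4]
```

View pics/side_4.png

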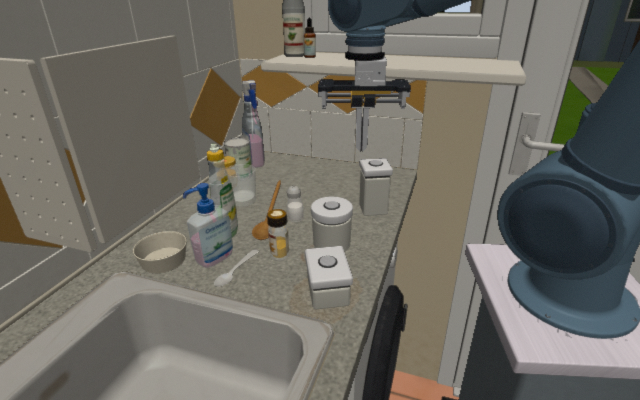

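All three buttons look nearly flush, at (328,262), (332,206) and (376,163). The boxes, jar and shaker haven't moved, and the tool is clear.

```bash
python3 -c "
from bench import ctrl; print(ctrl.sign_off())"
```

```text
the job is handed in; nothing more can be done
None
```

I pressed all three buttons nearly flush (about 13.5 mm each, from tool height) in the order low, round, tall, with readings around 3 N and nothing visibly moved, then handed the job in at about 16 s; no verdict came back.

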